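Bring a fossil slab under the microscope on the photo slide

ROBOT

A 6-joint arm with a two-finger parallel gripper is mounted at the origin on the work surface. World frame = base frame: x ahead of the robot, y to its left, z up, the work surface at z = 0. Lengths are in m, angles in rad, forces in N, time in s.
With the tool pointing down it reaches from about 0.3 to 0.775 m from the base axis. Payload 14.6 kg.
Tool frame: the origin (TCP) lies midway between the tips of the shut fingers; the grasp point (between the pads) lies 19 mm behind it (arm.tcp_to_grasp is the distance from the TCP to the grasp point, in m); z points along the fingers, y is the line along which they close (so a half turn about z gives the same grasp; the last joint's range is limited). The gripper opens to 94 mm and grips with 3 to 60 N. Pads are 16 mm wide; open, the fingers measure 119 mm over their backs; the gripper's body (75 mm by 177 mm) begins 78 mm behind the grasp point.
Start: joints at [1.069, 0.3, 1.521, -0, 1.321, -0.067], TCP at [0.232, 0.499, 0.205] pointing down, gripper open.
Joint ranges: [-3.03, 3.03], [-0.79, 2.21], [0.23, 2.52], [-1.04, 4.18], [0, 3.07], [-2.55, 2.55]. Speed limits (rad/s): [2.22, 2.22, 2.57, 3.14, 3.14, 3.14].

INTERFACE

Orientations are given as a unit quaternion [x, y, z, w].
In Python, from station import arm gives the robot as it stands.
- The arm moves only by the tool send_rows, never from a script. Its argument "targets" is a list that holds one entry, the list of rows, each a list of 7 numbers: the gripper's target within -1 to 1 (shut at 1, half-way at 0, fully open at -1), then the shift along the world's x, y, z in m, then the turn, a rotation vector about the world's x, y, z in rad. A call has 1 to 5 rows; each row shifts and turns the commanded pose from where the row before left it; what a row does not reach is not made up. A row lasts 1/8 s, in which the tool goes at most 62.5 mm and 10.7 degrees, less where a joint would pass 70% of its speed; a pose out of reach is approached as far as the arm can. A call with a gripper value outside its range is refused whole. The fingers move at their own pace and stop on an object; the grip force is fixed at half the most. Time passes only in rows, so rows that do not move let the fingers close. It gives the time, the measured TCP pose, the force, the opening and the grip force at its end, in the units of the state.
- arm.observe(): the state, without advancing time (a new reading comes with each control period).
- arm.grab_frame(name): name is "scene" or "side" or "wrist"; returns a dict with "frame" (400x640x3 uint8, red, green, blue), "fov_y" (degrees; the focal length in pixels is half the picture's height over the tangent of half this angle, whatever the lens; pixels are square), "cx", "cy" (the principal point, pixels), "R" (3x3) and "t" (3): a world point X has camera coordinates R X + t; the wrist camera has in their place "mount" (4x4, takes a point from camera to tool coordinates, whose origin is the TCP and whose axes are the flange's). Camera axes: x right, y down, z forward; pixel columns grow to the right and rows downward; lengths in m; the calibration is good to about 2 mm. A picture is of the moment at which its call begins: read the wrist's pose just before it. There is no depth.
- arm.sign_off(): hands the job in; it is judged then, once.
The state is a dict: "time_s": time; "joints": joint angles; "qd": joint speeds; "joint_efforts": joint torques, N m; "tcp_pos": TCP position; "tool_rot": TCP orientation; "wrist_force": force on the tool from outside, world axes, zero at the start; "moment": the same for the moment, N m; "finger_gap": finger opening in m; "grip_force": force on a finger pad.
Only numpy, scipy, OpenCV 4.12 (cv2) and the standard library are available. Lean on these libraries where they do the work, as an engineer would, in place of code of your own. Each camera call takes 0.05 s, during which the arm holds its last target. There are 200 camera calls.

TASK

Pick up the small stone slab with the fossil ribs and set it down gently, ribs up, flat, square and in the middle of the narrow sloping specimen table of the photo slide, and let it go. Then take the slide's carriage by its black knob and ease it along the rail towards the microscope until you feel the ball drop fully into the notch of the index strip, and finish there, still gripping the knob and keeping the carriage steady in the notch for the picture. Do not drop or jolt the slab, and leave the other things on the bench alone.

Things in the scene. Friction and masses are not known exactly. Their poses are not given: they have to be found in the camera images.
- rib_slab: Loose slab of grey rock, 70 mm (its x) by 46 mm (its y) by 20 mm thick, 0.1 to 0.2 kg, brown fossil ribs on the upper face; lies on the bench ribs up. Origin: centre of its underside, z up out of the rib face. Its two long upright sides, 46 mm apart, are flat to grip. Turning it half round makes no difference.
- photo_slide: Photo slide: grey base plate 180 x 430 x 12 mm, fixed to the bench, with a steel rail along its y and a digital microscope on a column. Origin: on the bench under the rail's centre line. x: roughly away from the robot, towards the column; y: along the rail, away from the microscope (the carriage slides towards -y); z up.
- carriage (a joint): Carriage position along the rail (m): 0 at the loading end, 0.200 at the far stop, growing along the slide's -y, towards the microscope; starts at 0 to 0.025. Sliding takes about 2 N. A sprung 12 mm ball under it runs on the brass index strip and drops 2 mm into its only notch at 0.170, drawn in over the last 5 mm; pushing it out again, either way, takes 7 to 9 N.
- knob: Black ribbed upright knob fixed on the carriage, on the rail's centre line, 130 mm behind the specimen table (towards the loading end). Origin: centre of its foot on the carriage's top, 39 mm above the bench; axes as the photo slide's. Grip part: round, 22 mm across, 12 to 40 mm above the origin, on a 12 mm shank. It does not turn.
- specimen_table: Cork-faced plate on a stand on the carriage, 86 mm long (its x), only 36 mm wide (its y, along the rail): the slab goes lengthwise and overhangs it 5 mm each side. Origin: centre of the cork face, 88 mm above the bench, over the rail; z normal to it. It slopes 15 degrees, low end (-x) to the robot, with a lip there 8 mm high, inner face at x = -43 mm. The slab does not slip on it.
- notch (a point): Middle of the 9 mm wide notch in the brass index strip (14 mm wide, top face 24 mm above the bench), on the robot's side of the rail, at x = -45, y = -25 mm of the photo slide.
- plunger (a point): Running point of the ball, under the dark steel plunger housing on the carriage's robot side, 45 mm from the rail's centre line and 65 mm behind the specimen table's centre. It is over point notch when the ball is in the notch.
- ammonite_block: Bystander: larger grey block with an ammonite spiral, 92 by 66 by 30 mm, loose on the bench. Origin: centre of its underside.
- resin_jar: Bystander: glass jar of 64 mm diameter, 85 mm tall, loose. Origin: centre of its underside.
- brush: Bystander: hand brush, 170 mm long (its x), lying on the bench.
- lens (a point): Centre of the lower end of the black microscope barrel (44 mm across), 199 mm above the bench. The barrel leans 15 degrees, square to the specimen table, its upper end towards the robot; its axis crosses the rail's centre line at y = -90 mm of the photo slide. The column stands at x = +92, y = -90 mm and is 347 mm tall.
Mind the look-alikes: they are no part of the job. Of the things that look like the rib_slab, the largest one is meant.

How it is judged:
On the way, in this order (a step that is already met when the one before it is completed fails the run):
1. the slab lies flat, square and in the middle of the sloping table, rib face up, and has been let go (x of rib_slab in the frame of specimen_table between -0.012 and 0.012 m and y of rib_slab in the frame of specimen_table between -0.01 and 0.01 m and z of rib_slab in the frame of specimen_table between -0.003 and 0.004 m and angle between the z axis of rib_slab and the z axis of specimen_table, either way round below 0.08 rad and angle between the x axis of rib_slab and the x axis of specimen_table, either way round below 0.2 rad and contact force between the fingers and rib_slab below 0.05 N and linear speed of rib_slab below 0.03 m/s), for 0.2 s.
2. the fingers grip the knob while the carriage is still short of the notch (contact force between the fingers and knob above 2 N and value of joint carriage below 0.15 m), for 0.1 s.
At the end, for the whole second after the job is handed in: The carriage stands still in the notch (within 1.5 mm of it), the fingers still grip the knob with more than 2 N, and the slab lies untouched, rib face up and flat on the sloping table, within 12 mm of its middle along the slope and 10 mm across, square to it within 0.2 rad (value of joint carriage between 0.1685 and 0.1715 m and velocity of joint carriage between -0.004 and 0.004 m/s and contact force between the fingers and knob above 2 N and x of rib_slab in the frame of specimen_table between -0.012 and 0.012 m and y of rib_slab in the frame of specimen_table between -0.01 and 0.01 m and z of rib_slab in the frame of specimen_table between -0.003 and 0.004 m and angle between the z axis of rib_slab and the z axis of specimen_table, either way round below 0.08 rad and angle between the x axis of rib_slab and the x axis of specimen_table, either way round below 0.2 rad and contact force between each of the arm, the fingers and rib_slab below 0.05 N); the arm keeps its last pose, push and grip.
It fails at once if the slab falls freely or is jolted (moves faster than 0.4 m/s while not in the fingers) (linear speed of rib_slab above 0.4 m/s and contact force between the fingers and rib_slab below 0.05 N).
It fails at once if a bystander is pushed more than 20 mm (distance of any of ammonite_block, resin_jar, brush from where it was at the start of the episode above 0.02 m).
It also fails if it takes over 64 s, if anything falls off the work surface, if the arm or the gripper's body presses on something with over 40 N, if the wrist force passes 120 N, or if a joint passes its speed limit or range.

## Working session

There is one attempt and no reset: what is moved stays moved. The work goes in short steps, Python scripts to look and compute and a tool call to move; the robot and the scene stay as the last step left them, time stands still between calls to the robot, and variables do not carry over. Pictures are saved under pics/ and viewed, at most 10 in all, crops included, and the job is handed in when it is done.

Besides the shell and the picture viewer there is one more tool, called after ">>>" as a command line: name --argument value ..., lists and objects as JSON in quotes. send_rows: Moves the arm, as the interface text tells. Its arguments: {"type":"object","properties":{"targets":{"type":"array"}},"required":["targets"]}

```bash
mkdir -p pics
cat > h.py <<'E'
import numpy as np, cv2, json
from station import arm
from scipy.spatial.transform import Rotation as Rn
def grab(n,save=None):
    s=arm.observe(); f=arm.grab_frame(n); im=np.array(f["frame"])[:,:,::-1].copy()
    if "R" in f: R=np.array(f["R"]);t=np.array(f["t"])
    else:
        M=np.array(f["mount"]); T=np.eye(4); T[:3,:3]=Rn.from_quat(s["tool_rot"]).as_matrix(); T[:3,3]=s["tcp_pos"]
        C=T@M; R=C[:3,:3].T; t=-R@C[:3,3]
    c=dict(im=im,R=R,t=t,f=200/np.tan(np.radians(f["fov_y"])/2),cx=f["cx"],cy=f["cy"])
    if save: cv2.imwrite("pics/"+save,im)
    return c
def ray(c,u,v):
    d=c["R"].T@np.array([(u-c["cx"])/c["f"],(v-c["cy"])/c["f"],1]); return -c["R"].T@c["t"],d/np.linalg.norm(d)
def onz(c,u,v,z):
    o,d=ray(c,u,v); return o+d*(z-o[2])/d[2]
def proj(c,X):
    p=c["R"]@np.array(X)+c["t"]; return np.array([c["cx"]+c["f"]*p[0]/p[2],c["cy"]+c["f"]*p[1]/p[2]])
def tri(*cuv):
    A=0;b=0
    for c,u,v in cuv:
        o,d=ray(c,u,v);P=np.eye(3)-np.outer(d,d);A=A+P;b=b+P@o
    return np.linalg.solve(A,b)
E
python3 - <<'E'
from h import *
s=arm.observe();print({k:np.round(v,3) for k,v in s.items()}, arm.tcp_to_grasp)
for n in("scene","side"):
    c=grab(n,n+"0.png");print(n,np.round(-c["R"].T@c["t"],3),np.round(c["R"][2],2),round(c["f"]))
E
```

```text
{'time_s': np.float64(0.0), 'joints': array([ 1.069,  0.3  ,  1.522,  0.   ,  1.321, -0.067]), 'qd': array([ 0.   ,  0.   ,  0.   ,  0.   , -0.001, -0.   ]), 'joint_efforts': array([-0.0000e+00, -5.3179e+01, -3.5274e+01,  7.1000e-02,  2.4000e-02,
       -0.0000e+00]), 'tcp_pos': array([0.232, 0.499, 0.205]), 'tool_rot': array([ 0.216,  0.976, -0.001, -0.   ]), 'wrist_force': array([-0.155, -0.667, -0.494]), 'moment': array([-0.02 ,  0.047, -0.034]), 'grip_force': np.float64(0.0), 'finger_gap': np.float64(0.094)} 0.0188
scene [1.306 0.879 0.946] [-0.52 -0.63 -0.57] 445
side [0.498 0.954 0.833] [ 0.08 -0.81 -0.58] 376
```

View pics/scene0.png

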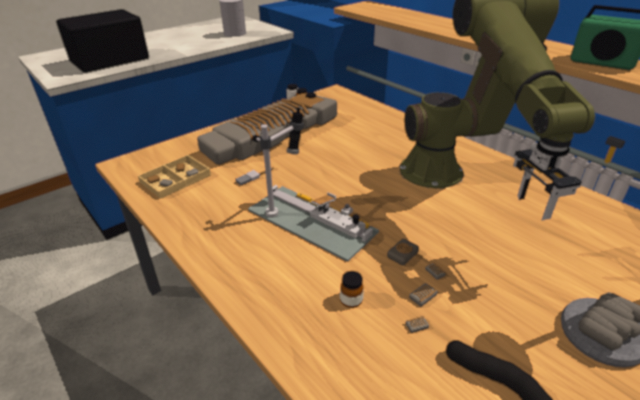

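View pics/side0.png

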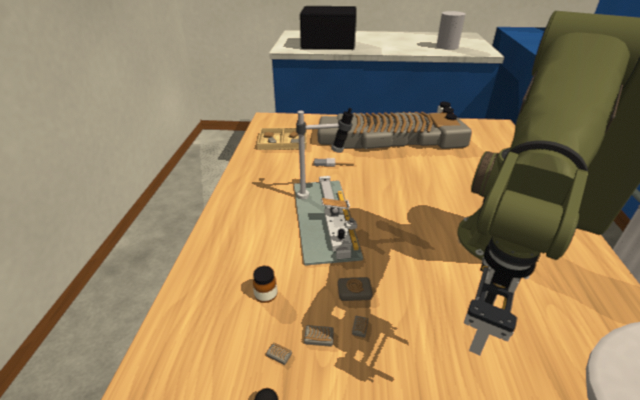

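Side view: the candidates are ammonite block (355,288), small slab (361,326), medium-large slab (319,335) and small slab (279,353). The slab at (319,335) appears to be the largest rib-slab; the block with the spiral is the ammonite. I'll confirm this in enlarged crops.

Run:
```python
from h import *
a=cv2.imread("pics/side0.png")[165:375,240:400];b=cv2.imread("pics/scene0.png")[170:345,230:470]
cv2.imwrite("pics/sc.png",cv2.resize(a,None,fx=2.8,fy=2.8,interpolation=cv2.INTER_CUBIC))
cv2.imwrite("pics/sb.png",cv2.resize(b,None,fx=3.3,fy=3.3,interpolation=cv2.INTER_CUBIC))
```

```text
(no output)
```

View pics/sc.png

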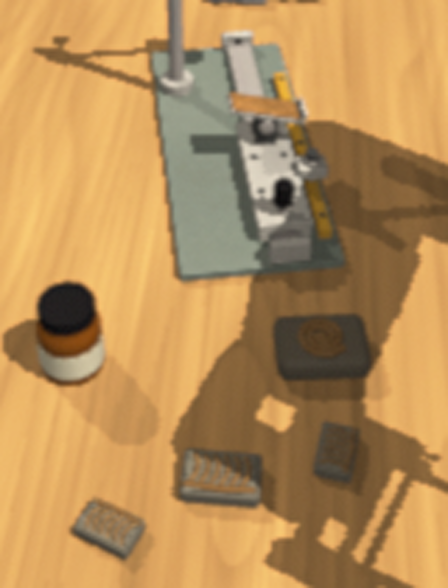

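View pics/sb.png

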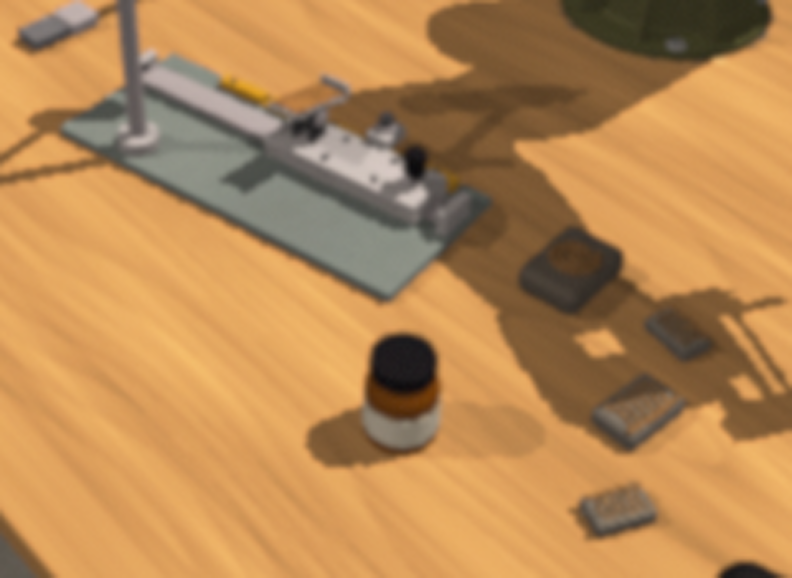

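Side crop: the rib slab is the biggest ribbed one, at crop (221,477), i.e. side px (319,335). The look-alikes at (361,326) and (279,353) are clearly smaller, and the ammonite block at (355,288) has the spiral. The knob top is at crop (285,182) and the cork at (265,105).

Run:
```python
from h import *
a=grab("side");b=grab("scene")
S=lambda u,v:(a,240+u/2.8,165+v/2.8); B=lambda u,v:(b,230+u/3.3,170+v/3.3)
for n,L in dict(side=[S(152,54),S(278,45),S(343,265),S(184,278)],scene=[B(62,127),B(175,55),B(490,200),B(388,298)]).items():
    P=np.array([onz(*x,.012) for x in L]);print(n,P.round(3)[:,:2].tolist())
    print([ (np.linalg.norm(P[i]-P[i-1]).round(3),np.degrees(np.arctan2(*(P[i]-P[i-1])[1::-1])).round(1)) for i in range(4)])
print("knob",tri(S(285,182),B(415,150)).round(3), onz(*S(285,182),.079).round(3),onz(*B(415,150),.079).round(3))
print("cork",onz(*S(265,106),.088).round(3),onz(*B(312,97),.088).round(3))
P=np.array([onz(*S(*x),.02) for x in[(187,452),(260,453),(260,492),(181,488)]]);print("slab",P.round(3)[:,:2].tolist(),P.mean(0))
P=np.array([onz(*B(*x),.02) for x in[(593,410),(645,375),(685,405),(630,440)]]);print("slab",P.round(3)[:,:2].tolist(),P.mean(0))
for n,x,z in[("amm",S(321,340),.03),("jar",S(68,305),.085),("sl2",S(338,448),.015),("sl3",S(110,524),.015)]:print(n,onz(*x,z).round(3))
```

```text
side [[0.693, -0.245], [0.519, -0.281], [0.434, 0.139], [0.602, 0.172]]
[(np.float64(0.427), np.float64(-77.7)), (np.float64(0.177), np.float64(-168.2)), (np.float64(0.429), np.float64(101.5)), (np.float64(0.171), np.float64(11.2))]
scene [[0.693, -0.252], [0.52, -0.284], [0.437, 0.132], [0.61, 0.169]]
[(np.float64(0.428), np.float64(-78.8)), (np.float64(0.176), np.float64(-169.5)), (np.float64(0.424), np.float64(101.3)), (np.float64(0.177), np.float64(12.0))]
knob [0.5   0.086 0.079] [0.5   0.086 0.079] [0.499 0.086 0.079]
cork [ 0.528 -0.036  0.088] [ 0.525 -0.037  0.088]
slab [[0.575, 0.388], [0.511, 0.384], [0.509, 0.422], [0.576, 0.424]] [0.54266442 0.40465801 0.02      ]
slab [[0.579, 0.385], [0.515, 0.387], [0.517, 0.431], [0.581, 0.425]] [0.5480823 0.407013  0.02     ]
amm [0.458 0.26  0.03 ]
jar [0.698 0.285 0.085]
sl2 [0.441 0.369 0.015]
sl3 [0.632 0.46  0.015]
```

>>> send_rows --targets '[[[-1,0.032,-0.009,0,0,0,0.047],[-1,0.032,-0.009,0,0,0,0.047],[-1,0.032,-0.009,0,0,0,0.047],[-1,0.032,-0.009,0,0,0,0.047],[-1,0.032,-0.009,0,0,0,0.047]]]'

```text
time_s: 0.82
tcp_pos: [0.3927, 0.4534, 0.2053]
tool_rot: [0.099, 0.995, -0.0, -0.0]
wrist_force: [0.6, -0.2, -1.0]
finger_gap: 0.0943
grip_force: 0.0
```

>>> send_rows --targets '[[[-1,0.032,-0.009,0,0,0,0.047],[-1,0.032,-0.009,0,0,0,0.047],[-1,0.032,-0.009,0,0,0,0.047],[-1,0.03,-0.01,0,0,0,0.047],[-1,0.03,-0.01,0,0,0,0.047]]]'

```text
time_s: 1.45
tcp_pos: [0.5486, 0.4064, 0.2051]
tool_rot: [-0.018, 1.0, -0.0, -0.0]
wrist_force: [-0.8, -0.9, 0.2]
finger_gap: 0.0941
grip_force: 0.0
```

Run:
```python
from h import *
c=grab("wrist","w1.png");s=arm.observe();print(s["time_s"],s["tcp_pos"].round(4) if hasattr(s["tcp_pos"],"round") else s["tcp_pos"],Rn.from_quat(s["tool_rot"]).as_matrix().round(3),proj(c,[.545,.405,.02]))
```

```text
1.5 [0.5514 0.4045 0.2046] [[-0.999 -0.037 -0.   ]
 [-0.037  0.999 -0.001]
 [ 0.    -0.001 -1.   ]] [317.20784832 181.12493856]
```

View pics/w1.png

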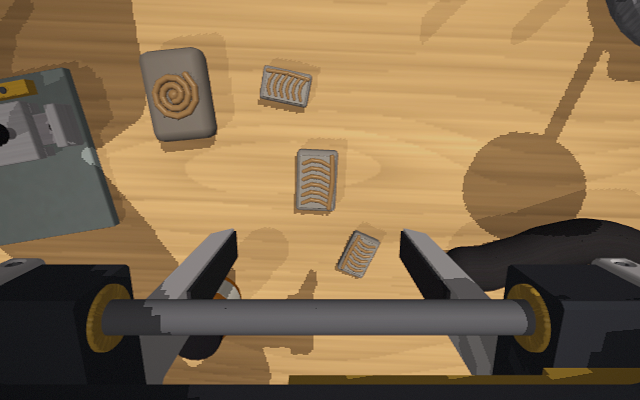

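The wrist view shows the rib slab at (317,181), matching the prediction (317,181); the smaller look-alikes are at (287,87) and (357,254), and the ammonite at (178,94).

Run:
```python
from h import *
c=grab("wrist");im=c["im"];hsv=cv2.cvtColor(im,cv2.COLOR_BGR2HSV)
m=((hsv[...,1]<70)).astype(np.uint8)*255
m[:135]=0;m[222:]=0;m[:,:275]=0;m[:,360:]=0
m=cv2.morphologyEx(m,cv2.MORPH_CLOSE,np.ones((9,9)))
k=max(cv2.findContours(m,0,1)[0],key=cv2.contourArea);print(cv2.contourArea(k))
for z in(.02,.01):
    P=np.array([onz(c,*p[0],z)[:2]*1000 for p in k],np.float32);(r)=cv2.minAreaRect(P);print(z,r)
im2=im[135:225,270:365].copy();cv2.drawContours(im2,[k-[270,135]],-1,(0,0,255),1)
cv2.imwrite("pics/w1c.png",cv2.resize(im2,None,fx=6,fy=6,interpolation=0))
```

```text
2306.0
0.02 ((543.99951171875, 403.6780090332031), (44.18922805786133, 68.42669677734375), 89.64180755615234)
0.01 ((545.6397705078125, 403.72711181640625), (45.40830993652344, 70.3144302368164), 89.641845703125)
```

View pics/w1c.png

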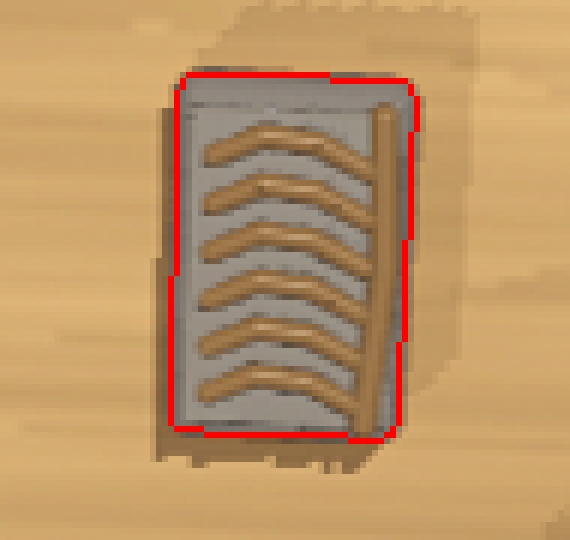

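>>> send_rows --targets '[[[-1,-0.0065,-0.0005,-0.03,0,0,-0.035],[-1,0,0,-0.03,0,0,0],[-1,0,0,-0.03,0,0,0],[-1,0,0,-0.03,0,0,0],[-1,0,0,-0.03,0,0,0]]]'

```text
time_s: 2.17
tcp_pos: [0.5403, 0.4067, 0.0545]
tool_rot: [-0.0, 1.0, -0.0, -0.0]
wrist_force: [-0.1, -0.4, -1.3]
finger_gap: 0.0942
grip_force: 0.0
```

>>> send_rows --targets '[[[-1,0,0,-0.025,0,0,0],[-1,0,0,-0.016,0,0,0],[-1,0,0,-0.006,0,0,0],[-1,0,0,-0.003,0,0,0],[-1,0,0,0,0,0,0]]]'

```text
time_s: 2.8
tcp_pos: [0.5414, 0.4065, 0.0061]
tool_rot: [-0.0, 1.0, 0.0, 0.0]
wrist_force: [0.3, 0.1, -0.1]
finger_gap: 0.094
grip_force: 0.0
```

>>> send_rows --targets '[[[0,0,0,0,0,0,0],[0.1,0,0,0,0,0,0],[0.3,0,0,0,0,0,0],[1,0,0,0,0,0,0],[1,0,0,0,0,0,0]]]'

```text
time_s: 3.42
tcp_pos: [0.5412, 0.4062, 0.0054]
tool_rot: [-0.0, 1.0, -0.0, -0.0]
wrist_force: [0.4, -0.4, 1.3]
finger_gap: 0.0472
grip_force: 0.5
```

>>> send_rows --targets '[[[1,0,0,0,0,0,0],[1,0,0,0,0,0,0],[1,0,0,0.006,0,0,0],[1,0,0,0.01,0,0,0],[1,0,0,0.016,0,0,0]]]'

```text
time_s: 4.05
tcp_pos: [0.5411, 0.4063, 0.0383]
tool_rot: [-0.0, 1.0, -0.0, -0.0]
wrist_force: [-0.7, 0.1, -1.3]
finger_gap: 0.0457
grip_force: 30.0
```

Run:
```python
from h import *
for i in range(3):
    s=arm.observe();print(s["time_s"],np.round(s["tcp_pos"],4),np.round(s["wrist_force"],2),s["finger_gap"],s["grip_force"]); c=grab("wrist","w2.png")
```

```text
4.05 [0.5411 0.4063 0.0383] [-0.72  0.12 -1.25] 0.04568662589078556 29.99957710504532
4.1 [0.5421 0.407  0.0412] [0.14 0.   0.96] 0.04548408000680627 29.999552965164185
4.15 [0.5422 0.407  0.0403] [ 0.53  0.31 -1.72] 0.04584989831714776 29.999530613422394
```

View pics/w2.png

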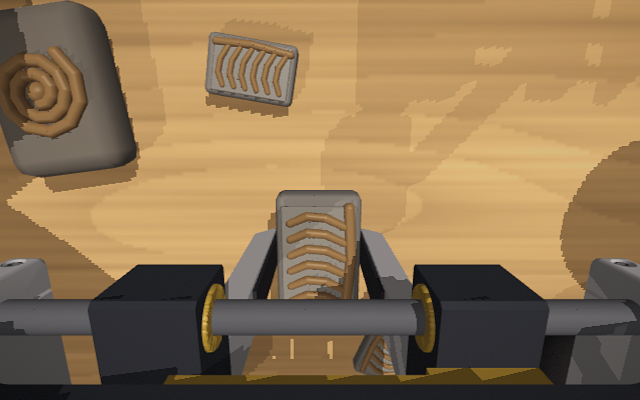

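Slab held between the pads (gap 45.7 mm, 30 N), its robot-side edge at (318,191). Now to measure the slab offset in the tool, and prepare the placing pose.

Run:
```python
from h import *
c=grab("wrist");s=arm.observe();p=np.array(s["tcp_pos"]);print(p)
for v in(190,194,206):
  for z in(.055,.050,.035): print(v,z,((onz(c,318,v,z)-p)*1000).round(1))
a=grab("side");b=grab("scene")
S=lambda u,v:(a,240+u/2.8,165+v/2.8); B=lambda u,v:(b,230+u/3.3,170+v/3.3)
col=(onz(*S(177,84),.014)+onz(*B(138,140),.014))/2;print("col",onz(*S(177,84),.014),onz(*B(138,140),.014))
th=np.radians(11.5);xh=np.array([np.cos(th),np.sin(th),0]);yh=np.array([-xh[1],xh[0],0])
O=col-.092*xh+.090*yh;print("O",O)
k=np.array([.4997,.086,0]);print("knob in slide",(k-O)@xh,(k-O)@yh, "carr",.210-(k-O)@yh)
n=-np.sin(np.radians(15))*xh+np.cos(np.radians(15))*np.array([0,0,1])
T=k-.130*yh;T[2]=.088;print("table",T,"n",n)
for d in(.0046,):
  print("tcp on", T+n*d)
```

```text
[0.54132349 0.40648935 0.03806333]
190 0.055 [-33.8  -0.1  16.9]
190 0.05 [-32.7  -0.1  11.9]
190 0.035 [-29.7  -0.   -3.1]
194 0.055 [-31.7  -0.1  16.9]
194 0.05 [-30.6  -0.1  11.9]
194 0.035 [-27.4  -0.   -3.1]
206 0.055 [-25.5  -0.1  16.9]
206 0.05 [-24.2  -0.1  11.9]
206 0.035 [-20.4  -0.   -3.1]
col [ 0.64939184 -0.17381429  0.014     ] [ 0.64655292 -0.17715392  0.014     ]
O [ 0.53987619 -0.10563273  0.014     ]
knob in slide -0.0011642183665074954 0.19579549441643382 carr 0.014204505583566174
table [ 0.52561783 -0.04139021  0.088     ] n [-0.25362318 -0.05160022  0.96592583]
tcp on [ 0.52445116 -0.04162757  0.09244326]
```

>>> send_rows --targets '[[[1,0,0,0.024,0,-0.0524,0],[1,0,0,0.024,0,-0.0524,0],[1,0,0,0.024,0,-0.0524,0],[1,0,0,0.024,0,-0.0524,0],[1,0,0,0.024,0,-0.0524,0]]]'

```text
time_s: 4.97
tcp_pos: [0.541, 0.4062, 0.1577]
tool_rot: [-0.0, 0.991, -0.0, 0.131]
wrist_force: [0.5, -0.8, -1.5]
finger_gap: 0.0458
grip_force: 30.0
```

>>> send_rows --targets '[[[1,-0.003,-0.02,0,0,0,0.04],[1,-0.003,-0.035,0,0,0,0.04],[1,-0.003,-0.04,0,0,0,0.04],[1,-0.003,-0.04,0,0,0,0.04],[1,-0.003,-0.04,0,0,0,0.04]]]'

```text
time_s: 5.6
tcp_pos: [0.5257, 0.23, 0.157]
tool_rot: [-0.1, 0.986, 0.013, 0.13]
wrist_force: [0.8, -0.4, -1.2]
finger_gap: 0.0453
grip_force: 30.0
```

>>> send_rows --targets '[[[1,-0.003,-0.04,0,0,0,0],[1,-0.003,-0.04,0,0,0,0],[1,-0.003,-0.04,0,0,0,0],[1,-0.003,-0.04,0,0,0,0],[1,-0.003,-0.04,0,0,0,0]]]'

```text
time_s: 6.22
tcp_pos: [0.5108, 0.0301, 0.1572]
tool_rot: [-0.099, 0.986, 0.013, 0.13]
wrist_force: [0.4, 0.7, -1.5]
finger_gap: 0.0458
grip_force: 30.0
```

>>> send_rows --targets '[[[1,0,-0.035,0,0,0,0],[1,0,-0.025,0,0,0,0],[1,0,-0.014,-0.01,0,0,0],[1,0,0,-0.01,0,0,0],[1,0,0,0,0,0,0]]]'

```text
time_s: 6.85
tcp_pos: [0.5107, -0.0421, 0.1365]
tool_rot: [-0.099, 0.987, 0.013, 0.129]
wrist_force: [0.0, -0.5, -1.5]
finger_gap: 0.0458
grip_force: 30.0
```

Run:
```python
from h import *
P=[]
for n in ("wrist","side","wrist","scene"):
    s=arm.observe();P.append(s["tcp_pos"]);print(s["time_s"],np.round(s["tcp_pos"],4),np.round(s["wrist_force"],2),s["finger_gap"],s["grip_force"]); c=grab(n,n+"3.png")
print(np.mean(P,0));R=Rn.from_quat(s["tool_rot"]).as_matrix();print(R.round(3))
a=cv2.imread("pics/side3.png")[165:275,280:400];b=cv2.imread("pics/scene3.png")[160:270,270:390]
cv2.imwrite("pics/c3.png",cv2.resize(np.hstack([a,b]),None,fx=3.3,fy=3.3,interpolation=cv2.INTER_CUBIC))
```

```text
6.85 [ 0.5107 -0.0421  0.1365] [ 0.01 -0.46 -1.52] 0.04578812645444491 29.999569058418274
6.9 [ 0.511  -0.0421  0.1371] [ 0.14  0.89 -1.27] 0.045923229179456335 29.999612867832184
6.95 [ 0.5112 -0.042   0.1375] [-0.07  0.   -1.06] 0.045785752893528354 29.99959945678711
7.0 [ 0.5113 -0.0421  0.1377] [ 1.35  0.26 -1.99] 0.04544815235783689 29.999603927135468
[ 0.51104237 -0.04207764  0.13717851]
[[-0.946 -0.2    0.254]
 [-0.193  0.98   0.052]
 [-0.259 -0.    -0.966]]
```

View pics/c3.png

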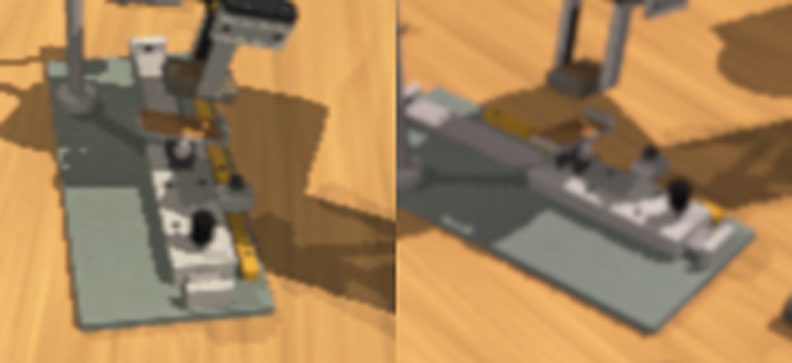

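The crops show the slab held square and tilted above the cork table. Check the cork position numerically in the unobstructed first pictures.

Run:
```python
from h import *
th=np.radians(11.5);xh=np.array([np.cos(th),np.sin(th),0]);yh=np.array([-xh[1],xh[0],0]);zh=np.array([0,0,1.])
sx=np.cos(.2618)*xh+np.sin(.2618)*zh
T=np.array([.5256,-.0414,.088])
for n,box in(("side",(195,212,318,352)),("scene",(190,212,305,335))):
    c=grab(n);im=cv2.imread(f"pics/{n}0.png");hsv=cv2.cvtColor(im,cv2.COLOR_BGR2HSV)
    Q=np.array([proj(c,T+sx*i*.043+yh*j*.018) for i,j in((1,1),(1,-1),(-1,-1),(-1,1))]);print(n,Q.round(1).tolist(),Q.mean(0))
    r0,r1,c0,c1=box;m=np.zeros(im.shape[:2],np.uint8);s=hsv[r0:r1,c0:c1]
    m[r0:r1,c0:c1]=((s[...,1]>80)&(s[...,0]<22))*255
    k=max(cv2.findContours(m,0,1)[0],key=cv2.contourArea);M=cv2.moments(k);print(cv2.contourArea(k),cv2.contourArea(Q.astype(np.float32)),cv2.boundingRect(k),M["m10"]/M["m00"],M["m01"]/M["m00"])
    for r in range(r0,r1): print(r,''.join('#' if x else '.' for x in m[r,c0:c1]))
    print("pix per mm y",(proj(c,T+yh*.01)-proj(c,T))/10)
```

```text
side [[323.6, 203.5], [322.2, 196.9], [346.6, 200.5], [348.6, 207.0]] [335.24030211 201.99682017]
226.0 155.17063829489052 (322, 195, 30, 17) 339.3148967551622 201.6408554572271
195 ....................##############
196 ....................##############
197 ....................##############
198 ....####.............#############
199 ....############.....#############
200 ....##############################
201 .....#######################...###
202 .....#######################...###
203 .....########################..###
204 ......#######################...##
205 .............################...##
206 ....................#########...##
207 ...........................##..###
208 ...............................###
209 ........................#####.####
210 ........................##########
211 .........................#########
pix per mm y [0.04716197 0.18192072]
scene [[320.0, 204.0], [311.4, 200.0], [326.9, 194.1], [335.3, 197.8]] [323.42525904 198.9771731 ]
336.0 110.34711470874026 (305, 190, 30, 19) 319.4627976190476 196.53720238095238
190 ##############################
191 ##############################
192 ##############################
193 #######################..#####
194 #######################....###
195 #########################.....
196 ###########################...
197 #############################.
198 #############################.
199 ############################..
200 ##########################....
201 ..#######################..###
202 .....##...###########....#####
203 ............#######.....######
204 ..............##........######
205 ........................######
206 ........................######
207 ..........................####
208 ............................##
209 ..............................
210 ..............................
211 ..............................
pix per mm y [0.23790354 0.10635139]
```

>>> send_rows --targets '[[[1,0.0024,0.0002,-0.01,0,0,0],[1,0.0024,0.0002,-0.01,0,0,0],[1,0.0024,0.0002,-0.01,0,0,0],[1,0.0014,0.0002,-0.006,0,0,0],[1,0.0005,0,-0.002,0,0,0]]]'

```text
time_s: 7.78
tcp_pos: [0.5202, -0.0418, 0.0989]
tool_rot: [-0.099, 0.987, 0.013, 0.13]
wrist_force: [0.7, 0.1, -0.6]
finger_gap: 0.0455
grip_force: 30.0
```

>>> send_rows --targets '[[[1,0.0003,0,-0.001,0,0,0],[1,0.0003,0,-0.001,0,0,0],[1,0,0,0,0,0,0]]]'

```text
time_s: 8.15
tcp_pos: [0.5209, -0.0419, 0.0976]
tool_rot: [-0.099, 0.986, 0.013, 0.13]
wrist_force: [0.7, -0.5, -0.6]
finger_gap: 0.0457
grip_force: 30.0
```

>>> send_rows --targets '[[[1,0.0003,0,-0.001,0,0,0],[1,0.0003,0,-0.001,0,0,0],[1,0,0,0,0,0,0]]]'

```text
time_s: 8.52
tcp_pos: [0.5214, -0.0419, 0.0954]
tool_rot: [-0.099, 0.986, 0.013, 0.13]
wrist_force: [0.4, -0.3, -0.5]
finger_gap: 0.0458
grip_force: 30.0
```

>>> send_rows --targets '[[[1,0.0002,0,-0.0007,0,0,0],[1,0.0002,0,-0.0007,0,0,0],[1,0,0,0,0,0,0]]]'

```text
time_s: 8.9
tcp_pos: [0.5219, -0.0419, 0.094]
tool_rot: [-0.099, 0.986, 0.013, 0.13]
wrist_force: [0.2, 0.2, -1.2]
finger_gap: 0.0455
grip_force: 30.0
```

>>> send_rows --targets '[[[1,0.0002,0,-0.0007,0,0,0],[1,0.0002,0,-0.0007,0,0,0],[1,0,0,0,0,0,0]]]'

```text
time_s: 9.28
tcp_pos: [0.5222, -0.0419, 0.0925]
tool_rot: [-0.099, 0.986, 0.013, 0.13]
wrist_force: [-0.3, -0.1, -1.9]
finger_gap: 0.0458
grip_force: 30.0
```

>>> send_rows --targets '[[[1,0.0002,0,-0.0007,0,0,0],[1,0,0,0,0,0,0]]]'

```text
time_s: 9.52
tcp_pos: [0.5225, -0.0419, 0.0919]
tool_rot: [-0.099, 0.986, 0.013, 0.13]
wrist_force: [-0.4, 0.2, -1.0]
finger_gap: 0.0458
grip_force: 30.0
```

>>> send_rows --targets '[[[1,0.0002,0,-0.0006,0,0,0],[1,0,0,0,0,0,0]]]'

```text
time_s: 9.78
tcp_pos: [0.5226, -0.0419, 0.0917]
tool_rot: [-0.099, 0.986, 0.013, 0.13]
wrist_force: [-3.4, 0.1, 4.2]
finger_gap: 0.0458
grip_force: 30.0
```

>>> send_rows --targets '[[[1,0.0002,0,-0.0006,0,0,0],[1,0,0,0,0,0,0]]]'

```text
time_s: 10.02
tcp_pos: [0.5227, -0.042, 0.0916]
tool_rot: [-0.099, 0.986, 0.013, 0.13]
wrist_force: [-11.4, -1.8, 15.0]
finger_gap: 0.0455
grip_force: 30.0
```

Run:
```python
from h import *
for i in range(4):
    s=arm.observe();print(np.round(s["tcp_pos"],4),np.round(s["wrist_force"],2),np.round(s["moment"],2)); c=grab("side")
```

```text
[ 0.5227 -0.042   0.0916] [-11.42  -1.76  15.02] [0.04 1.64 0.04]
[ 0.5227 -0.042   0.0916] [-11.05  -2.35  15.38] [0.04 1.67 0.08]
[ 0.5227 -0.042   0.0916] [-11.66  -1.17  14.81] [0.06 1.67 0.09]
[ 0.5227 -0.0421  0.0916] [-12.97  -2.08  14.92] [-0.02  1.52  0.02]
```

>>> send_rows --targets '[[[1,-0.0004,0,0.0005,0,0,0],[1,0,0,0,0,0,0]]]'

```text
time_s: 10.48
tcp_pos: [0.5226, -0.042, 0.0916]
tool_rot: [-0.099, 0.986, 0.013, 0.13]
wrist_force: [-4.0, -2.1, 6.3]
finger_gap: 0.0456
grip_force: 30.0
```

Run:
```python
from h import *
for i in range(2):
    s=arm.observe();print(np.round(s["tcp_pos"],4),np.round(s["wrist_force"],2),np.round(s["moment"],2)); c=grab("side","side4.png")
grab("scene","scene4.png")
a=cv2.imread("pics/side4.png")[165:275,280:400];b=cv2.imread("pics/scene4.png")[160:270,270:390]
cv2.imwrite("pics/c4.png",cv2.resize(np.hstack([a,b]),None,fx=3.3,fy=3.3,interpolation=cv2.INTER_CUBIC))
```

```text
[ 0.5226 -0.042   0.0916] [-4.05 -2.07  6.28] [-0.07  0.61  0.01]
[ 0.5226 -0.042   0.0916] [-4.7  -1.8   6.96] [-0.14  0.63 -0.01]
```

>>> send_rows --targets '[[[0,0,0,0,0,0,0],[0,0,0,0,0,0,0],[-0.1,0,0,0,0,0,0],[-0.3,0,0,0,0,0,0],[-0.3,0,0,0,0,0,0]]]'

```text
time_s: 11.25
tcp_pos: [0.5225, -0.0419, 0.0912]
tool_rot: [-0.099, 0.986, 0.013, 0.13]
wrist_force: [-0.6, 0.3, -0.4]
finger_gap: 0.0615
grip_force: 0.0
```

>>> send_rows --targets '[[[-0.3,-0.0012,-0.0003,0.005,0,0,0],[-0.3,-0.0025,-0.0005,0.01,0,0,0],[-0.3,-0.005,-0.001,0.02,0,0,0],[-0.3,-0.005,-0.001,0.02,0,0,0],[-0.3,-0.005,-0.001,0.02,0,0,0]]]'

```text
time_s: 11.88
tcp_pos: [0.5035, -0.0458, 0.1677]
tool_rot: [-0.099, 0.986, 0.013, 0.13]
wrist_force: [-0.3, -0.9, 0.8]
finger_gap: 0.0607
grip_force: 0.0
```

Run:
```python
from h import *
c=grab("wrist","w5.png");s=arm.observe();print(s["time_s"],np.round(s["tcp_pos"],4),np.round(s["wrist_force"],2),s["finger_gap"])
```

```text
11.925 [ 0.5042 -0.046   0.1702] [-0.28 -0.59  1.93] 0.0609687458921106
```

View pics/w5.png

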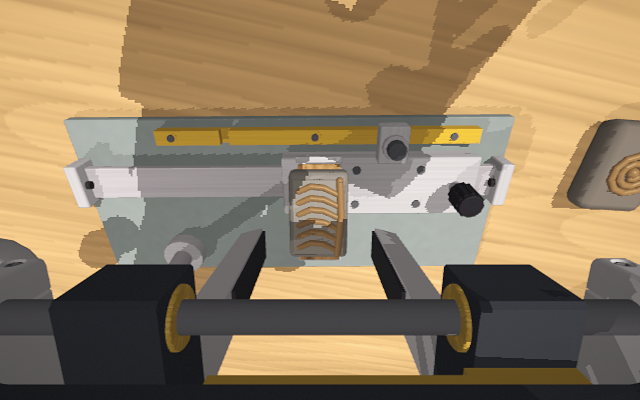

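The slab lies ribs up on the cork at (319,213), square. The lip is just above it at (320,164) and cork shows at both ends. The notch is at (221,137), the plunger at (395,150), and the knob at (463,190).

Run:
```python
from h import *
c=grab("wrist");s=arm.observe();print(np.round(s["tcp_pos"],4))
th=np.radians(11.5);xh=np.array([np.cos(th),np.sin(th),0]);yh=np.array([-xh[1],xh[0],0]);zh=np.array([0,0,1.])
sx=np.cos(.2618)*xh+np.sin(.2618)*zh;n=np.cross(sx,yh)
T=np.array([.5256,-.0414,.088])
print("slab at T top corners",[proj(c,T+sx*i*.035+yh*j*.023+n*.02).round(0).tolist() for i,j in((1,1),(1,-1),(-1,-1),(-1,1))])
print("lip top",[proj(c,T-sx*.043+yh*j*.018+n*.008).round(0).tolist() for j in(-1,1)])
N=onz(c,221,137,.024);print("notch",N)
O=N+.045*xh+.025*yh;print("O",O)
e1=onz(c,221,115,0.012);
K=onz(c,459,185,.079);print("knob",K,(K-O)@xh,(K-O)@yh)
a,b=onz(c,68,120,.012),onz(c,512,117,.012);print("edge ang",np.degrees(np.arctan2(*(b-a)[1::-1]))-90, (a-O)@yh,(b-O)@yh)
k=np.array([.4997,.086,0]);print("knob0",(k-O)@xh,(k-O)@yh,.210-(k-O)@yh)
print("final knob",O+.040*yh)
```

```text
[ 0.5044 -0.046   0.1688]
slab at T top corners [[348.0, 255.0], [290.0, 255.0], [288.0, 167.0], [350.0, 167.0]]
lip top [[296.0, 155.0], [342.0, 155.0]]
notch [ 0.50613469 -0.13926039  0.024     ]
O [ 0.5452471  -0.10579072  0.024     ]
knob [0.48770215 0.06889107 0.079     ] -0.021563771671107963 0.18264761916010583
edge ang 11.863377029227578 -0.1721465108389699 0.24982400561726126
knob0 -0.006395811345116681 0.19702109582228225 0.012978904177717743
final knob [ 0.53727239 -0.06659373  0.024     ]
```

Run:
```python
from h import *
c=grab("wrist");im=c["im"]
for z in(.051,.079): print(z,proj(c,[.4997,.086,z]).round(1),proj(c,[.505,.086,z]).round(1))
m=(im.max(2)<60).astype(np.uint8);m[:175]=0;m[225:]=0;m[:,:440]=0;m[:,495:]=0
k=max(cv2.findContours(m,0,1)[0],key=cv2.contourArea);print(cv2.boundingRect(k),cv2.fitEllipse(k))
for r in range(178,222,2): print(r,''.join('#' if x else '.' for x in m[r,440:495]))
for v in range(150,176,1): print(v,im[v,318].tolist(),end=' ')
print()
for v in range(248,268,1): print(v,im[v,318].tolist(),end=' ')
```

```text
0.051 [460.5 187. ] [458.2 192.1]
0.079 [473.  201.7] [470.4 207. ]
(448, 181, 36, 34) ((465.71356201171875, 197.706298828125), (27.941768646240234, 37.085174560546875), 133.5671844482422)
178 .................................................######
180 ................................................#####.#
182 ................###########.##..................#####.#
184 ..............##################.................#####.
186 ...........#######################.....................
188 ..........#########################....................
190 ..........###########################..................
192 ........###############################................
194 ..........###############################..............
196 .........##################################............
198 .........###################################...........
200 ...........################################............
202 ............###############################............
204 ..............##############################...........
206 ...............############################............
208 .......
[... 613 characters left out ...]
[192, 192, 196] 161 [113, 112, 115] 162 [82, 117, 151] 163 [103, 165, 213] 164 [104, 166, 212] 165 [105, 168, 214] 166 [105, 166, 215] 167 [86, 119, 150] 168 [81, 84, 86] 169 [92, 100, 105] 170 [117, 126, 135] 171 [135, 145, 157] 172 [141, 150, 159] 173 [149, 158, 168] 174 [157, 167, 176] 175 [161, 173, 183] 
248 [99, 108, 115] 249 [99, 108, 114] 250 [99, 108, 114] 251 [100, 109, 115] 252 [92, 98, 106] 253 [92, 98, 103] 254 [84, 101, 118] 255 [67, 113, 155] 256 [67, 111, 150] 257 [102, 128, 154] 258 [168, 170, 166] 259 [180, 187, 177] 260 [178, 184, 178] 261 [178, 184, 178] 262 [176, 182, 176] 263 [175, 180, 171] 264 [166, 173, 173] 265 [137, 204, 248] 266 [139, 203, 246] 267 [143, 207, 249]
```

>>> send_rows --targets '[[[-0.3,0,0.01,0.01,-0.0261,0.1283,0],[-0.3,0,0.025,0,-0.0261,0.1283,0],[-0.3,0,0.03,0,0,0,-0.1571],[-0.3,0,0.03,0,0,0,-0.1571],[-0.3,0,0.03,0,0,0,-0.1571]]]'

```text
time_s: 12.65
tcp_pos: [0.5035, 0.0804, 0.1752]
tool_rot: [0.138, 0.99, -0.0, -0.001]
wrist_force: [0.2, -0.4, 0.5]
finger_gap: 0.0613
grip_force: 0.0
```

>>> send_rows --targets '[[[-0.3,0,0.005,0,0,0,-0.1571],[-0.3,0,0,0,0,0,-0.1571],[-0.3,0,0,0,0,0,-0.1571],[-0.3,0,0,0,0,0,-0.1571],[-0.3,0,0,0,0,0,-0.1571]]]'

```text
time_s: 13.28
tcp_pos: [0.5035, 0.0844, 0.1752]
tool_rot: [0.506, 0.862, -0.0, -0.001]
wrist_force: [0.2, 0.4, 1.4]
finger_gap: 0.0612
grip_force: 0.0
```

>>> send_rows --targets '[[[-0.3,0,0,0,0,0,-0.1571],[-0.3,0,0,0,0,0,-0.1571],[-0.3,0,0,0,0,0,0]]]'

```text
time_s: 13.65
tcp_pos: [0.5036, 0.0843, 0.1754]
tool_rot: [0.633, 0.775, -0.0, -0.0]
wrist_force: [-0.4, -0.1, -0.5]
finger_gap: 0.0612
grip_force: 0.0
```

Run:
```python
from h import *
c=grab("wrist","w6.png");s=arm.observe();print(s["time_s"],np.round(s["tcp_pos"],4),np.round(s["joints"],2),s["finger_gap"]);print(Rn.from_quat(s["tool_rot"]).as_matrix().round(3))
for z in(.039,.079): print(z,[proj(c,[x,.084,z]).round(1).tolist() for x in(.498,.502,.506)])
```

```text
13.7 [0.5036 0.0843 0.1756] [ 0.09  0.24  1.67 -0.    1.23 -0.11] 0.06124912847123764
[[-0.202  0.979 -0.001]
 [ 0.979  0.202 -0.   ]
 [-0.    -0.001 -1.   ]]
0.039 [[311.7, 193.1], [315.7, 193.9], [319.7, 194.7]]
0.079 [[310.7, 202.8], [315.3, 203.7], [319.8, 204.6]]
```

View pics/w6.png

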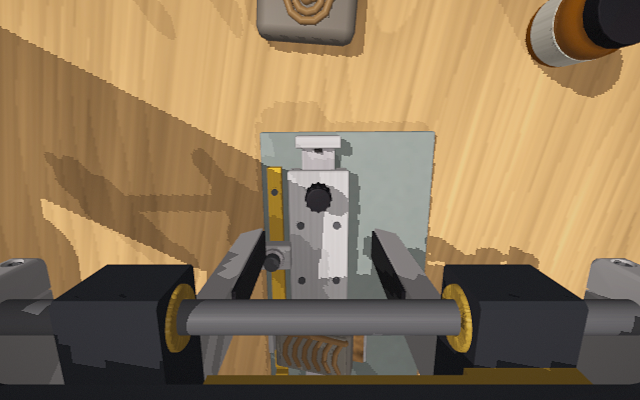

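The wrist view shows the knob at (318,197), and the slab still on its table at (313,352). Locating the knob exactly.

Run:
```python
from h import *
c=grab("wrist");im=c["im"]
m=(im.max(2)<75).astype(np.uint8);m[:175]=0;m[222:]=0;m[:,:295]=0;m[:,340:]=0
k=max(cv2.findContours(m,0,1)[0],key=cv2.contourArea);print(cv2.boundingRect(k),cv2.minEnclosingCircle(k))
for p in((318,196),(318,199)): print(onz(c,*p,.079),onz(c,*p,.07))
a=[onz(c,288,y,.039) for y in(180,300)];d=a[0]-a[1];print("carriage yaw",np.degrees(np.arctan2(d[1],d[0]))-90)
```

```text
(305, 182, 27, 31) ((318.0, 197.0), 15.000100135803223)
[0.50295536 0.09107688 0.079     ] [0.50334182 0.08911984 0.07      ]
[0.50348681 0.08849842 0.079     ] [0.50389071 0.08645682 0.07      ]
carriage yaw 10.415390609657038
```

>>> send_rows --targets '[[[-0.3,0,0.0035,-0.02,0,0,0],[-0.3,0,0,-0.025,0,0,0],[-0.3,0,0,-0.025,0,0,0],[-0.3,0,0,-0.025,0,0,0],[-0.3,0,0,-0.015,0,0,0]]]'

```text
time_s: 14.38
tcp_pos: [0.5033, 0.0878, 0.065]
tool_rot: [0.632, 0.775, -0.001, -0.0]
wrist_force: [0.6, 0.2, -0.1]
finger_gap: 0.0607
grip_force: 0.0
```

>>> send_rows --targets '[[[-0.3,0,0,-0.01,0,0,0],[-0.3,0,0,-0.0055,0,0,0],[-0.1,0,0,0,0,0,0],[0.1,0,0,0,0,0,0],[0.3,0,0,0,0,0,0]]]'

```text
time_s: 15.0
tcp_pos: [0.504, 0.0879, 0.0512]
tool_rot: [0.633, 0.774, 0.0, 0.0]
wrist_force: [-0.4, -0.3, 0.5]
finger_gap: 0.0357
grip_force: 0.0
```

>>> send_rows --targets '[[[0.5,0,0,0,0,0,0],[0.6,0,0,0,0,0,0],[1,0,0,0,0,0,0],[1,0,0,0,0,0,0],[1,0,0,0,0,0,0]]]'

```text
time_s: 15.62
tcp_pos: [0.5027, 0.0876, 0.0507]
tool_rot: [0.633, 0.774, -0.001, -0.001]
wrist_force: [-8.9, -1.4, 7.2]
finger_gap: 0.0217
grip_force: 30.0
```

Run:
```python
from h import *
s=arm.observe();print(s["time_s"],np.round(s["tcp_pos"],4),np.round(s["wrist_force"],2),np.round(s["moment"],2),s["finger_gap"],s["grip_force"])
```

```text
15.625 [0.5027 0.0876 0.0507] [-8.88 -1.44  7.19] [-0.41  1.73  0.01] 0.02169079349171172 30.0015726685524
```

>>> send_rows --targets '[[[1,-0.0006,0,0.0004,0,0,0],[1,0,0,0,0,0,0]]]'

```text
time_s: 15.88
tcp_pos: [0.5026, 0.0877, 0.0508]
tool_rot: [0.633, 0.774, -0.001, -0.0]
wrist_force: [-4.0, -2.3, -2.0]
finger_gap: 0.0215
grip_force: 30.0
```

>>> send_rows --targets '[[[1,0.0004,-0.002,0,0,0,0],[1,0.0008,-0.0039,0,0,0,0],[1,0.0012,-0.0059,0,0,0,0],[1,0.0012,-0.0059,0,0,0,0],[1,0.0012,-0.0059,0,0,0,0]]]'

```text
time_s: 16.5
tcp_pos: [0.5076, 0.0641, 0.0508]
tool_rot: [0.633, 0.774, -0.0, -0.001]
wrist_force: [-4.3, 2.1, -3.9]
finger_gap: 0.0216
grip_force: 30.0
```

>>> send_rows --targets '[[[1,0.0016,-0.0078,0,0,0,0],[1,0.0016,-0.0078,0,0,0,0],[1,0.0016,-0.0078,0,0,0,0],[1,0.0016,-0.0078,0,0,0,0],[1,0.0014,-0.0078,0,0,0,0]]]'

```text
time_s: 17.12
tcp_pos: [0.5159, 0.0247, 0.0509]
tool_rot: [0.633, 0.774, -0.0, -0.0]
wrist_force: [-0.9, 3.2, -11.4]
finger_gap: 0.0213
grip_force: 30.0
```

>>> send_rows --targets '[[[1,0.0015,-0.0078,0,0,0,0],[1,0.0015,-0.0078,0,0,0,0],[1,0.0015,-0.0078,0,0,0,0],[1,0.0015,-0.0078,0,0,0,0],[1,0.0015,-0.0078,0,0,0,0]]]'

```text
time_s: 17.75
tcp_pos: [0.524, -0.0142, 0.0509]
tool_rot: [0.633, 0.774, 0.0, 0.001]
wrist_force: [8.9, 6.3, -18.6]
finger_gap: 0.0214
grip_force: 30.0
```

>>> send_rows --targets '[[[1,0.0018,-0.006,-0.0005,0,0,0],[1,0.0016,-0.006,-0.0005,0,0,0],[1,0.0013,-0.006,-0.0003,0,0,0],[1,0.0013,-0.006,0,0,0,0],[1,0.0013,-0.006,0,0,0,0]]]'

```text
time_s: 18.38
tcp_pos: [0.5305, -0.0445, 0.0508]
tool_rot: [0.633, 0.774, -0.0, 0.0]
wrist_force: [-7.7, 0.9, 3.3]
finger_gap: 0.0211
grip_force: 30.0
```

>>> send_rows --targets '[[[1,0.0008,-0.004,0,0,0,0],[1,0.0006,-0.003,0,0,0,0],[1,0,0,0,0,0,0]]]'

```text
time_s: 18.75
tcp_pos: [0.5321, -0.0519, 0.0508]
tool_rot: [0.633, 0.774, -0.0, 0.001]
wrist_force: [-5.9, -2.6, 1.9]
finger_gap: 0.0212
grip_force: 30.0
```

Run:
```python
from h import *
s=arm.observe();print(np.round(s["tcp_pos"],4),np.round(s["wrist_force"],2))
c=grab("wrist","w7.png");im=c["im"]
th=np.radians(11.7);xh=np.array([np.cos(th),np.sin(th),0]);yh=np.array([-xh[1],xh[0],0])
k=np.array(s["tcp_pos"]);pl=k-.065*yh-.045*xh
print("plunger now",pl,"notch seen .5061,-.1393; remaining",(pl-np.array([.5061,-.1393,0]))@yh)
```

```text
[ 0.5321 -0.0519  0.0508] [-5.86 -2.6   1.94]
plunger now [ 0.50118032 -0.12464331  0.05078494] notch seen .5061,-.1393; remaining 0.015349809811060528
```

>>> send_rows --targets '[[[1,0.0002,-0.002,0,0,0,0],[1,0.0004,-0.002,0,0,0,0],[1,0.0004,-0.002,0,0,0,0],[1,0.0004,-0.002,0,0,0,0]]]'

```text
time_s: 19.3
tcp_pos: [0.5337, -0.0596, 0.0508]
tool_rot: [0.633, 0.774, -0.0, 0.001]
wrist_force: [-5.3, -3.2, 3.6]
finger_gap: 0.0212
grip_force: 30.0
```

>>> send_rows --targets '[[[1,0.0002,-0.001,0,0,0,0],[1,0.0002,-0.001,0,0,0,0]]]'

```text
time_s: 19.55
tcp_pos: [0.5342, -0.0621, 0.0508]
tool_rot: [0.633, 0.774, -0.0, 0.001]
wrist_force: [-4.4, -5.9, 1.7]
finger_gap: 0.0211
grip_force: 30.0
```

>>> send_rows --targets '[[[1,0.0002,-0.001,0,0,0,0]]]'

```text
time_s: 19.68
tcp_pos: [0.5344, -0.0628, 0.0508]
tool_rot: [0.633, 0.774, -0.0, 0.001]
wrist_force: [-4.3, 0.6, 3.8]
finger_gap: 0.0214
grip_force: 30.0
```

>>> send_rows --targets '[[[1,0.0002,-0.001,0,0,0,0]]]'

```text
time_s: 19.8
tcp_pos: [0.5344, -0.0631, 0.0508]
tool_rot: [0.633, 0.774, 0.0, 0.0]
wrist_force: [-6.2, 5.2, 6.5]
finger_gap: 0.0211
grip_force: 30.0
```

>>> send_rows --targets '[[[1,0.0002,-0.001,0,0,0,0]]]'

```text
time_s: 19.92
tcp_pos: [0.5345, -0.0635, 0.0507]
tool_rot: [0.633, 0.774, 0.0, -0.0]
wrist_force: [-7.5, 9.9, 6.6]
finger_gap: 0.0213
grip_force: 30.0
```

>>> send_rows --targets '[[[1,-0.0001,0.0008,0,0,0,0],[1,0,0,0,0,0,0]]]'

```text
time_s: 20.18
tcp_pos: [0.5345, -0.0631, 0.0508]
tool_rot: [0.633, 0.774, 0.0, 0.0]
wrist_force: [-7.3, 2.5, 7.0]
finger_gap: 0.0214
grip_force: 30.0
```

>>> send_rows --targets '[[[1,-0.0003,0.0006,-0.0002,0,0,0],[1,0,0,0,0,0,0]]]'

```text
time_s: 20.42
tcp_pos: [0.5344, -0.0629, 0.0507]
tool_rot: [0.633, 0.774, -0.0, 0.001]
wrist_force: [-6.4, -0.8, 7.3]
finger_gap: 0.0211
grip_force: 30.0
```

Run:
```python
from h import *
P=[]
for i in range(6):
    s=arm.observe();P.append(np.r_[s["tcp_pos"],s["wrist_force"]]);c=grab("wrist","w8.png")
print(np.mean(P,0).round(4),np.std(P,0).round(4))
```

```text
[ 0.5344 -0.0629  0.0507 -6.1686 -0.2134  7.1564] [0.     0.     0.     0.4706 0.3019 0.268 ]
```

>>> send_rows --targets '[[[1,-0.0002,0.0008,0,0,0,0],[1,0,0,0,0,0,0],[1,0,0,0,0,0,0]]]'

```text
time_s: 21.1
tcp_pos: [0.5343, -0.0626, 0.0507]
tool_rot: [0.633, 0.774, -0.0, 0.001]
wrist_force: [-5.2, -4.5, 5.4]
finger_gap: 0.0217
grip_force: 30.0
```

>>> send_rows --targets '[[[1,0.0002,-0.0008,0,0,0,0],[1,0,0,0,0,0,0],[1,0,0,0,0,0,0]]]'

```text
time_s: 21.48
tcp_pos: [0.5344, -0.0629, 0.0508]
tool_rot: [0.633, 0.774, -0.0, 0.001]
wrist_force: [-5.4, -1.4, 6.9]
finger_gap: 0.0213
grip_force: 30.0
```

Run:
```python
from h import *
s=arm.observe();k=np.array(s["tcp_pos"])
th=np.radians(11.7);xh=np.array([np.cos(th),np.sin(th),0]);yh=np.array([-xh[1],xh[0],0])
sx=np.cos(.2618)*xh+np.sin(.2618)*np.array([0,0,1]);n=np.cross(sx,yh)
T=k-.130*yh;T[2]=.088;T=T+.0*xh
for nm in("side","scene"):
    c=grab(nm,nm+"9.png");Q=np.array([proj(c,T-.003*sx+n*.02+i*.035*sx+j*.023*yh) for i,j in((1,1),(1,-1),(-1,-1),(-1,1))]);print(nm,Q.round(1).tolist())
    x0,y0=Q.min(0).astype(int)-4;x1,y1=Q.max(0).astype(int)+5
    hsv=cv2.cvtColor(c["im"],cv2.COLOR_BGR2HSV)[y0:y1,x0:x1];print(x0,y0)
    for r in hsv: print(''.join('o' if p[1]>95 else ('#' if p[2]<90 else '.') for p in r))
```

```text
side [[321.3, 174.4], [319.7, 167.6], [338.0, 170.6], [340.1, 177.4]]
315 163
.........#####################
############################..
..#...........###########.....
ooooooooooooo.................
ooooooooooooo.................
ooooooooooooo.................
ooooooooooooo.................
oooooo#########...............
###############...............
##oo##ooooo####...............
#ooooooooooo###...............
#.oooooooooo###...............
##oooooooooo###..............#
##############################
##############################
##############oooooooooooooooo
##oo#####ooooooooooooooooooooo
#ooo....#oooooooooo##ooooo###o
.ooo.....#ooooo##...#########o
scene [[287.9, 182.9], [277.9, 178.5], [291.1, 174.6], [300.9, 178.8]]
273 170
oooooooooooooooooooooooooooooooo
oooooooooooooooooooooooooooooooo
oooooooooooooooooooooooooooooooo
oooooooooooooooooooooooooooooooo
oooooooooooooooooooooooooooooooo
ooooooooooooooooooooooooooooooo#
oooooooooooooooooooooooooooooo##
oooooooooooooooooooooooo##o####o
oooooooooooooooooooo############
ooooooo....ooooooooo############
oooooo....###oooooo#############
oooooo.#######ooo###############
oooooo.#########################
ooooooo#############..##########
oooooooo############....########
o...oooooo##########......######
........ooooo#######.........###
```

```bash
python3 -c "
from station import arm
print(arm.sign_off())"
```

```text
the job is handed in; nothing more can be done
None
```

I handed the job in at about 21.5 s of the 64 s limit. The slab was placed ribs up and let go on the sloping table, about 3–4 mm low of centre by my measurement, and I couldn't check it clearly after the slide. The carriage sits in the notch, pushing back when nudged either way, and the knob is still gripped at 30 N; sign-off gave no verdict.

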